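# Put the impact sockets back in order of size on the shadow strip

## Task

The pack is unbolted: put the four loose impact sockets back on the black strip, one standing upright in the middle of each white disc, hexagon opening up as now. They go in order of size, the smallest on the disc next to the small nut symbol and the largest at the large nut symbol. Leave the orange meter where it lies.

Things in the scene. Friction and masses are not known exactly. Their poses are not given: they have to be found in the camera images.
- socket_yellow: Loose impact socket, the smallest of four: upright dark steel cylinder with a yellow sleeve, outer diameter 25 mm, 38 mm high, about 90 g, standing on its closed drive end with the 14 mm hexagon opening up. Round, smooth and straight: it can be gripped from any side. Origin: centre of its underside; z up along its axis.
- socket_blue: Loose impact socket, the second smallest of four: upright dark steel cylinder with a blue sleeve, outer diameter 32 mm, 42 mm high, about 140 g, standing on its closed drive end with the 19 mm hexagon opening up. Round, smooth and straight: it can be gripped from any side. Origin: centre of its underside; z up along its axis.
- socket_red: Loose impact socket, the second largest of four: upright dark steel cylinder with a red sleeve, outer diameter 39 mm, 46 mm high, about 210 g, standing on its closed drive end with the 25 mm hexagon opening up. Round, smooth and straight: it can be gripped from any side. Origin: centre of its underside; z up along its axis.
- socket_green: Loose impact socket, the largest of four: upright dark steel cylinder with a green sleeve, outer diameter 48 mm, 54 mm high, about 320 g, standing on its closed drive end with the 32 mm hexagon opening up. Round, smooth and straight: it can be gripped from any side. Origin: centre of its underside; z up along its axis.
- mark_a: One of four equal printed white discs, 52 mm in diameter, flat, in a straight row 85 mm apart along the middle of the strip, a flat black rubber strip 80 x 450 mm, 3 mm thick, fixed on the bench. Which letter has which place in the row changes from start to start. Origin: centre of the disc, on the strip's upper face (3 mm above the bench).
- mark_b: One of four equal printed white discs, 52 mm in diameter, flat, in a straight row 85 mm apart along the middle of the strip, a flat black rubber strip 80 x 450 mm, 3 mm thick, fixed on the bench. Which letter has which place in the row changes from start to start. Origin: centre of the disc, on the strip's upper face (3 mm above the bench).
- mark_c: One of four equal printed white discs, 52 mm in diameter, flat, in a straight row 85 mm apart along the middle of the strip, a flat black rubber strip 80 x 450 mm, 3 mm thick, fixed on the bench. Which letter has which place in the row changes from start to start. Origin: centre of the disc, on the strip's upper face (3 mm above the bench).
- mark_d: One of four equal printed white discs, 52 mm in diameter, flat, in a straight row 85 mm apart along the middle of the strip, a flat black rubber strip 80 x 450 mm, 3 mm thick, fixed on the bench. Which letter has which place in the row changes from start to start. Origin: centre of the disc, on the strip's upper face (3 mm above the bench).
- tab_small: Yellow plate 46 x 42 mm with a small black nut symbol (14 mm), printed flat on the strip at one end of the row: the small-size end. Its centre lies 65 mm beyond the nearest disc, in line with the row. At the row's other end lies a like plate with a large nut symbol (36 mm). Which end is which changes. Origin: its centre, on the strip's upper face.
- meter: Bystander: loose orange hand multimeter with black face, 85 x 175 x 46 mm high, 0.4 kg, on the bench past the strip's left end, long side along its y. Origin: centre of its underside. Also there, clear of sockets and strip: a ratchet handle (30 mm high) past the strip's right end, a steel dish of bolts (28 mm high) on the strip's far side, a black battery module (95 mm high) far left.

How it is judged:
By the outcome, as a careful person would: the job done as asked, in the order asked, and still so for the second after the job is handed in, with the robot touching nothing.
It also fails if it takes over 88 s, if anything falls off the work surface, if the arm or the gripper's body presses on something with over 40 N, if the wrist force passes 120 N, or if a joint passes its speed limit or range.

## Robot

A 6-joint arm with a two-finger parallel gripper is mounted at the origin on the work surface. World frame = base frame: x ahead of the robot, y to its left, z up, the work surface at z = 0. Lengths are in mm, angles in rad, forces in N, time in s.
With the tool pointing down it reaches from about 275 to 1000 mm from the base axis. Payload 8.4 kg.
Tool frame: the origin (TCP) lies between the finger pads; the fingertips stand 22 mm ahead of it and the grasp point (between the pads) lies 3 mm ahead of it (r.nose_length is the z of the fingertips in the tool frame, in mm); z points along the fingers, y is the line along which they close (so a half turn about z gives the same grasp; the last joint's range is limited). The gripper opens to 85 mm and grips with 20 to 120 N. Pads are 22 mm wide; open, the fingers measure 114 mm over their backs; the gripper's body (76 mm by 85 mm) begins 54 mm behind the grasp point. The pads swing forward as they close: fully open they stand 13 mm farther back than shut.
Start: joints at [-0.002, 0.353, 1.633, -0, 1.155, -0.002], TCP at [625.002, -0, 253.281] pointing down, gripper open.
Joint ranges: [-2.63, 2.63], [-0.92, 2.1], [0.06, 2.66], [-1.3, 4.44], [0, 2.69], [-3.02, 3.02]. Speed limits (rad/s): [2.22, 2.22, 2.79, 3.14, 3.14, 3.14].

## Interface

Orientations are given as [roll, pitch, yaw] about the fixed x, y, z axes, in that order (R = Rz(yaw) Ry(pitch) Rx(roll)).
In Python, from rig import r, cams gives the robot as it stands.
- The arm moves only by the shell command python3 -m handwheel 'ROWS' [FORCE]. ROWS is a JSON list that holds a single list of rows (three levels of brackets), with 1 to 5 rows, each of 7 numbers: a rotation vector rx, ry, rz in shares of 180 degrees (1.0 is 180 degrees), then dx, dy, dz in fractions of the full range, 1 being 0.3 m, then the opening from 0.0 (shut) to 1.0 (fully open); each row shifts and turns the commanded pose from where the row before left it, along the tool's axes as they then stand; what a row does not reach is not made up. A row lasts 1/12 s, in which the tool goes at most 41.7 mm and 0.125 rad, less where a joint would pass 70% of its speed; a pose out of reach is approached as far as the arm can. The fingers move at their own pace and stop on an object; FORCE is the grip in N (left out, the last holds). Time passes only in rows, so rows that do not move let the fingers close. It prints the time, the measured TCP pose, the force, the opening and the grip force at its end. Shift and turn numbers lie between -1 and 1, and a call with a number outside is refused. Input that does not fit is refused with a message, and nothing moves.
- r.sense(): the state, without advancing time (a new reading comes with each control period).
- cams.grab_frame(name): name is "scene" or "side" or "wrist"; returns the picture (480x640x3 uint8, red, green, blue); there is no depth.
- cams.camera_params(name): a dict with "fx", "fy", "cx", "cy" (pixels), "rvec" (rotation vector, rad) and "tvec" (3), from world to camera coordinates, as OpenCV has them. Camera axes: x right, y down, z forward; pixel columns grow to the right and rows downward; lengths in mm; the calibration is good to about 2 mm. A picture is of the moment at which its call begins: read the wrist's pose just before it. camera_params takes no time and is no camera call; for the wrist camera it gives the pose at the moment of the call.
- r.sign_off(): hands the job in; it is judged then, once.
The state is a dict: "clock": time; "qpos": joint angles; "qvel": joint speeds; "joint_efforts": joint torques, N m; "eef_pos": TCP position; "tcp_rot": TCP orientation; "contact_force": force on the tool from outside, world axes, zero at the start; "wrist_torque": the same for the moment, N m; "opening": opening from 0.0 (shut) to 1.0 (fully open); "grasp_force": force on a finger pad.
Only numpy, scipy, OpenCV 4.12 (cv2) and the standard library are available. Lean on these libraries where they do the work, as an engineer would, in place of code of your own. Each camera call takes 0.05 s, during which the arm holds its last target. There are 200 camera calls.

## Working session

There is one attempt and no reset: what is moved stays moved. The work goes in short steps, Python scripts to look and compute and a shell command to move; the robot and the scene stay as the last step left them, time stands still between calls to the robot, and variables do not carry over. Pictures are saved under pics/ and viewed, at most 14 in all, crops included, and the job is handed in when it is done.

```bash
ls; mkdir -p pics
python3 - <<'E'
from rig import r,cams
import cv2
for n in("scene","side","wrist"):
    cv2.imwrite(f"pics/{n}0.png",cams.grab_frame(n)[:,:,::-1]); print(n,cams.camera_params(n))
print(r.sense())
E
```

```text
pics
scene {'fx': 447.41352933263374, 'fy': 447.41352933263374, 'cx': 329.00595952662707, 'cy': 245.14457251718588, 'rvec': array([ 1.24926172,  2.53401565, -0.6867847 ]), 'tvec': array([ 262.64080546, -382.890569  , 1227.03590113])}
side {'fx': 452.52252964037746, 'fy': 452.52252964037746, 'cx': 325.8983252673766, 'cy': 235.9472008889581, 'rvec': array([ 0.63510721, -2.49743607,  1.32245435]), 'tvec': array([512.21531268, 153.81573821, 709.09946558])}
wrist {'fx': 406.18757612630606, 'fy': 406.18757612630606, 'cx': 314.2531597193102, 'cy': 243.21190812831486, 'rvec': array([-2.83973057e+00, -1.19324223e-03,  2.32658216e-03]), 'tvec': array([-625.05304739,  -39.17674936,  380.33735035])}
{'clock': 0.15, 'qpos': array([-2.40893950e-03,  3.53565943e-01,  1.63393020e+00,  1.11566034e-05,
        1.15517463e+00, -2.42921879e-03]), 'qvel': array([-0.00084695, -0.00224556, -0.00046169,  0.0004911 , -0.00055714,
        0.00120065]), 'joint_efforts': array([-7.39769093e-04, -6.05638933e+01, -3.42338884e+01, -2.29960733e-05,
        6.16452831e-03, -4.00942213e-05]), 'eef_pos': array([ 6.24683052e+02, -1.54891216e-03,  2.52700259e+02]), 'tcp_rot': array([-3.14051456e+00, -1.28208798e-05,  1.57081209e+00]), 'contact_force': array([ 0.40828568, -0.06168681,  0.67748032]), 'wrist_torque': array([0.03895218, 0.00986993, 0.01790183]), 'grasp_force': 0.0, 'opening': 0.9993533124124454}
```

View pics/scene0.png

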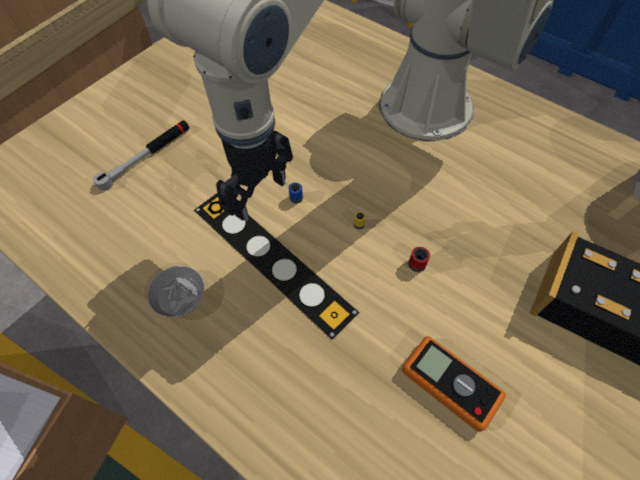

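View pics/side0.png

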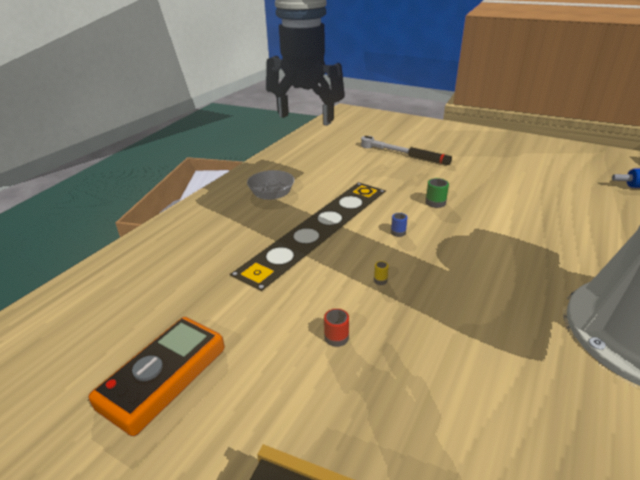

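View pics/wrist0.png

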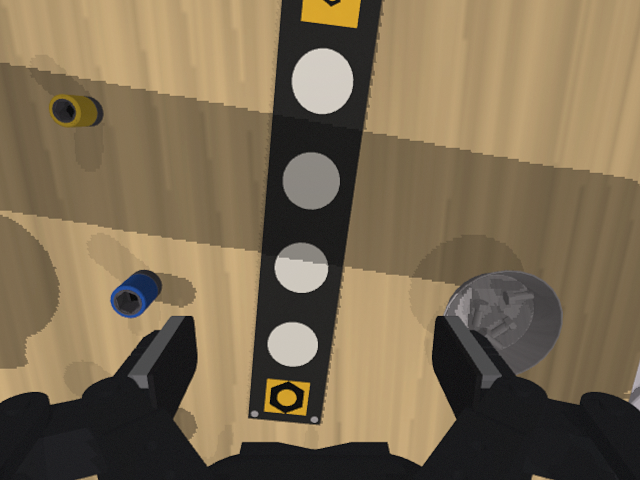

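The large nut is at the wrist image's bottom (287,397), the −y end. The small nut is at the other end: scene (334,315), side (257,272). The discs and the yellow, blue and red sockets can be seen in scene, and all four sockets in side. I'll now measure from all the cameras.

```bash
cat > h.py <<'E'
import numpy as np, cv2
from rig import r,cams
HT=dict(yellow=38,blue=42,red=46,green=54)
HUE=dict(yellow=(20,32),blue=(108,128),red=(0,6),green=(45,80))
def ray(p,px,z):
    K=np.array([[p['fx'],0,p['cx']],[0,p['fy'],p['cy']],[0,0,1]]);R,_=cv2.Rodrigues(np.array(p['rvec']));t=np.array(p['tvec'])
    c=-R.T@t; d=R.T@np.linalg.inv(K)@np.array([px[0],px[1],1.]); return c+(z-c[2])/d[2]*d
def blobs(m,amin=40):
    n,_,s,c=cv2.connectedComponentsWithStats(m.astype(np.uint8)*255)
    return [(s[i],c[i]) for i in range(1,n) if s[i,4]>=amin]
def look(name,save=None):
    p=cams.camera_params(name); im=cams.grab_frame(name)
    if save: cv2.imwrite('pics/'+save,im[:,:,::-1])
    return p,im,cv2.cvtColor(im,cv2.COLOR_RGB2HSV)
def colour(hsv,c,amin=40):
    h,s,v=cv2.split(hsv);a,b=HUE[c]
    return blobs((h>=a)&(h<=b)&(s>140)&(v>45),amin)
def discs(hsv):
    h,s,v=cv2.split(hsv); return blobs((s<45)&(v>110),150)
E
python3 - <<'E'
from h import *
np.set_printoptions(precision=1,suppress=True)
for n in("scene","side","wrist"):
    p,im,hsv=look(n); print(n)
    for c in HT:
        for s,ce in colour(hsv,c): print(c,s,ce,ray(p,ce,HT[c]/2)[:2])
    for s,ce in discs(hsv):
        if s[4]<6000: print('disc',s,ce,ray(p,ce,3)[:2])
E
```

```text
scene
yellow [203 197  22  22 139] [212.1 208.8] [ 608.  -203.5]
yellow [211 203  10   9  70] [215.4 206.9] [ 599.6 -201.2]
yellow [354 212  12  15 112] [359.1 220.2] [427.7  82.9]
yellow [319 300  31  30 487] [333.9 314.6] [643.4 174.8]
yellow [   0  333   97   71 1462] [ 32.5 365.7] [1072.  -214.8]
yellow [ 108  424   94   56 2488] [146. 458.] [1047.1   77.3]
blue [ 533    0  107   98 3362] [596.7  42.8] [-518.2  276.5]
blue [289 184  13  17 115] [295.3 194.1] [460.1 -77.6]
red [409 247  21  23 161] [418.1 261.1] [438.4 245.1]
red [474 407   8   8  49] [477.4 410.8] [634.  490.3]
disc [ 164    0   89   50 2419] [209.6  15.9] [  73.6 -754.4]
disc [240   0  51  37 367] [260.3  11. ] [ -44.8 -644. ]
disc [194  54  34  23 159] [207.5  68.9] [ 258.1 -577. ]
disc [383  82  90  55 937] [431.3 121.8] [45.5 47.3]
disc [213 111  61  25 217] [250.6 126. ] [ 350.1 -323.7]
disc [ 93 148  55  37 315] [117.2 168.7] [ 659.2 -486.6]
disc [222 215  24  19 322] [232.8 224. ] [ 603.6 -146.3]
disc [246 236  23  20 368] [257.5 245.4] [611.4 -63.1]
disc [   0  252   46   80 1925] [ 15.  292.6] [1006.7 -3
[... 1516 characters left out ...]
 [612 342  28  20 152] [627.3 352.1] [35.6 63.8]
disc [135 357  25  19 189] [147.4 365.7] [650.9 424.1]
wrist
yellow [ 300    0   61   29 1395] [330.7  12.5] [638.  153.4]
yellow [ 49  94  48  34 867] [ 76.6 110.5] [427.8  80.9]
yellow [263 378  47  38 719] [285.9 396. ] [ 596.  -200.4]
yellow [276 389  21  17 286] [285.9 396.9] [ 596.  -201.6]
blue [110 274  47  43 830] [137.8 290.7] [458.7 -81. ]
disc [ 291   48   62   66 3200] [321.7  80.7] [631.5 105.3]
disc [ 283  153   56   56 2506] [310.5 180.4] [621.9  20.5]
disc [ 274  243   54   50 2105] [300.6 267.5] [612.  -64.3]
disc [454 288  18  38 353] [463.2 306.7] [ 775.  -106.1]
disc [ 267  322   51   44 1776] [292.  343.6] [ 602.3 -148.5]
```

Four discs are found in all three views, with a spacing of 85 mm: D1 (602.8,−148.2) at the large end, then D2 (612,−64.7), D3 (621.7,21) and D4 (631.4,105.4). Blue is near (459,−80), so I'll hover there first.

The manual's scale: shifts go in shares of 0.3 m and turns go in shares of 180 degrees. Converting my numbers, -33 mm / 300 = -0.11, 20 mm / 300 = 0.0667.

```bash
python3 -m handwheel '[[[0,0,0,-0.0533,-0.11,0.0667,1],[0,0,0,-0.0533,-0.11,0.0667,1],[0,0,0,-0.0533,-0.11,0.0667,1],[0,0,0,-0.0533,-0.11,0.0667,1],[0,0,0,-0.0533,-0.11,0.0667,1]]]' 40; python3 -m handwheel '[[[0,0,0,0,0,0,1],[0,0,0,0,0,0,1]]]'
cat > m.py <<'E'
import sys
from h import *
np.set_printoptions(precision=1,suppress=True)
p,im,hsv=look('wrist',sys.argv[1] if len(sys.argv)>1 else None)
print('tcp',r.sense()['eef_pos'])
for c in HT:
    for s,ce in colour(hsv,c,200): print(c,s,ce,ray(p,ce,HT[c]/2)[:2],'top',ray(p,ce,HT[c])[:2])
E
python3 m.py w1.png
```

```text
clock: 0.72
eef_pos: [458.8, -80.2, 152.9]
tcp_rot: [3.141, 0.0, 1.571]
contact_force: [0.1, -1.5, 0.3]
opening: 1.0
grasp_force: 0.0
clock: 0.88
eef_pos: [458.0, -80.2, 152.6]
tcp_rot: [-3.139, -0.0, 1.569]
contact_force: [0.4, 0.2, 0.7]
opening: 1.002
grasp_force: 0.0
tcp [460.4 -80.1 153.7]
blue [ 287  217   52   60 1171] [312.8 240. ] [457.4 -80.6] top [457.5 -74.2]
green [ 243  412   62   35 1506] [274.3 429. ] [ 428.5 -225.2] top [ 431.9 -201. ]
```

View pics/w1.png

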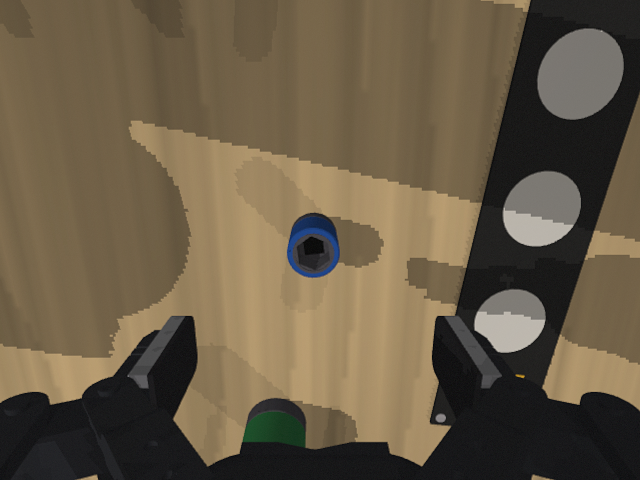

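Blue stands at (457.5,−81.5), from its hexagon centre at pixel (313,252). Green shows at the bottom, (274,429). Next I'll grasp blue.

In the tool's units: 35 mm / 300 = 0.1167, -1.5 mm / 300 = -0.005.

```bash
python3 -m handwheel '[[[0,0,0,-0.005,-0.0083,0.1167,1],[0,0,0,0,0,0.1167,1],[0,0,0,0,0,0.1,1],[0,0,0,0,0,0.0767,1],[0,0,0,0,0,0,0]]]' 40; python3 -m handwheel '[[[0,0,0,0,0,0,0],[0,0,0,0,0,0,0],[0,0,0,0,0,0,0],[0,0,0,0,0,0,0],[0,0,0,0,0,0,0]]]'; python3 -m handwheel '[[[0,0,0,0,0,0,0],[0,0,0,0,0,0,0],[0,0,0,0,0,-0.0667,0],[0,0,0,0,0,-0.1167,0],[0,0,0,0,0,-0.1167,0]]]'; python3 m.py w2.png
```

```text
clock: 1.35
eef_pos: [457.6, -80.7, 27.6]
tcp_rot: [-3.138, -0.001, 1.572]
contact_force: [-1.6, -0.3, -0.2]
opening: 0.883
grasp_force: 0.0
clock: 1.77
eef_pos: [459.3, -81.4, 32.3]
tcp_rot: [3.138, 0.0, 1.571]
contact_force: [-0.4, 0.9, 5.9]
opening: 0.367
grasp_force: 39.1
clock: 2.18
eef_pos: [457.4, -81.2, 122.1]
tcp_rot: [-3.141, -0.0, 1.571]
contact_force: [0.1, -0.2, -1.0]
opening: 0.36
grasp_force: 39.9
tcp [461.2 -81.8 128.4]
blue [ 266  289   98  121 5227] [314.1 334.4] [ 458.  -133.1] top [ 458.1 -121. ]
```

View pics/w2.png

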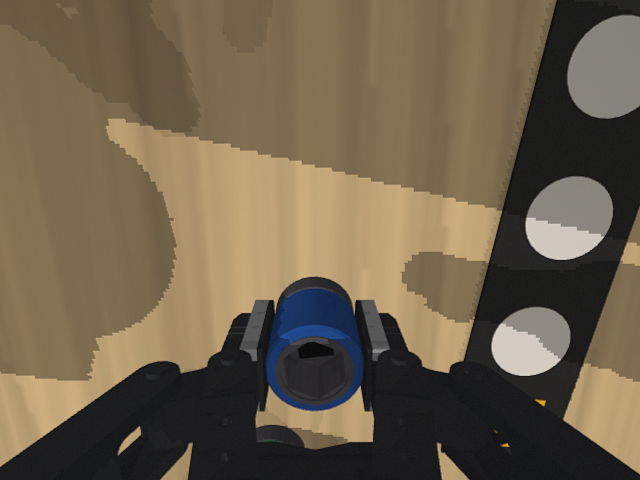

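Blue is held squarely, about upright between the pads at (314,340). Now over to D3.

In the tool's units: 32.8 mm / 300 = 0.1093, 20.5 mm / 300 = 0.0683.

```bash
python3 -m handwheel '[[[0,0,0,0.0683,0.1093,0,0],[0,0,0,0.0683,0.1093,0,0],[0,0,0,0.0683,0.1093,0,0],[0,0,0,0.0683,0.1093,0,0],[0,0,0,0.0683,0.1093,0,0]]]'; python3 -m handwheel '[[[0,0,0,0,0,0.0833,0],[0,0,0,0,0,0.0833,0],[0,0,0,0,0,0.0667,0],[0,0,0,0,0,0,0]]]';python3 m.py w3.png
```

```text
clock: 2.65
eef_pos: [623.9, 22.4, 122.1]
tcp_rot: [3.139, -0.0, 1.571]
contact_force: [-0.0, -1.0, -1.9]
opening: 0.365
grasp_force: 40.1
clock: 2.98
eef_pos: [619.7, 21.4, 47.8]
tcp_rot: [-3.137, 0.0, 1.571]
contact_force: [-0.8, -0.1, -1.2]
opening: 0.365
grasp_force: 40.2
tcp [620.7  21.3  49.7]
blue [ 266  289   98  122 5306] [314.1 335.3] [620.4  11.9] top [620.5  24.1]
```

View pics/w3.png

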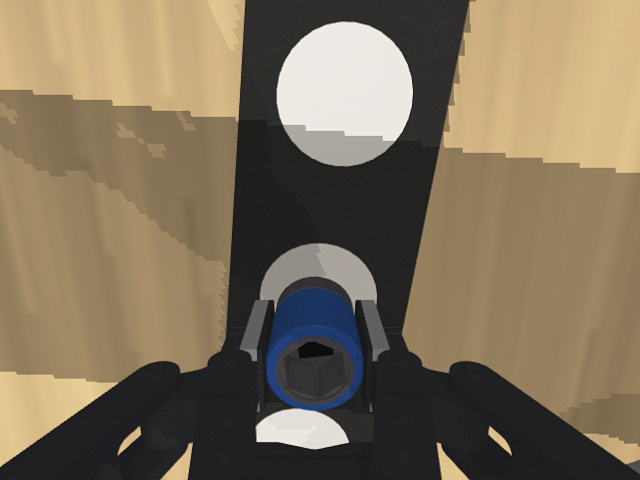

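Blue sits over D3, whose visible edges are at columns 260 and 377 (centre 318, socket 314). I'll shift +1.5 mm in x, lower it and release.

In the tool's units: 10 mm / 300 = 0.0333, 4 mm / 300 = 0.0133.

```bash
python3 -m handwheel '[[[0,0,0,0,0.004,0.0333,0],[0,0,0,0,0,0.0133,0],[0,0,0,0,0,0.0067,0],[0,0,0,0,0,0.0023,0],[0,0,0,0,0,0,0]]]'; python3 -m handwheel '[[[0,0,0,0,0,0,0.7],[0,0,0,0,0,0,0.7],[0,0,0,0,0,0,0.7],[0,0,0,0,0,0,0.7],[0,0,0,0,0,-0.0833,0.7]]]'; python3 -m handwheel '[[[0,0,0,0,0,-0.1333,1],[0,0,0,0,0,-0.1333,1],[0,0,0,0,0,-0.05,1],[0,0,0,0,0,0,1]]]';python3 m.py w4.png
```

```text
clock: 3.45
eef_pos: [623.7, 21.1, 35.4]
tcp_rot: [3.14, -0.0, 1.571]
contact_force: [-2.3, -0.4, 5.0]
opening: 0.363
grasp_force: 41.0
clock: 3.87
eef_pos: [620.2, 21.1, 55.3]
tcp_rot: [-3.135, 0.0, 1.571]
contact_force: [-0.3, 0.4, -0.6]
opening: 0.699
grasp_force: 0.0
clock: 4.2
eef_pos: [625.9, 21.3, 158.7]
tcp_rot: [3.134, -0.0, 1.571]
contact_force: [0.8, 0.8, -0.3]
opening: 1.001
grasp_force: 0.0
tcp [624.6  21.3 156.2]
yellow [ 291    0   81   35 2301] [332.3  15.1] [638.  152.9] top [637.2 148.9]
yellow [  0 124  22  41 691] [  8.8 145.6] [437.7  80.1] top [451.4  81.3]
blue [ 284  214   52   61 1176] [309.2 238.5] [624.4  20.1] top [624.5  26.4]
```

View pics/w4.png

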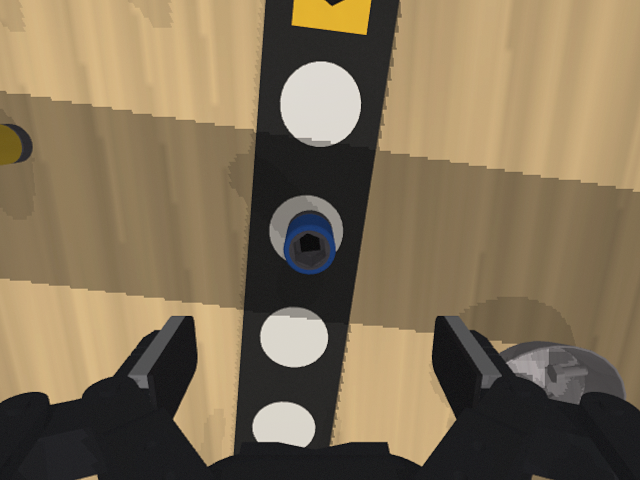

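Blue stands upright on D3: top at (310,250), disc centre about (306,230), so within ~2 mm. Yellow is next.

In the tool's units: -39 mm / 300 = -0.13, 12 mm / 300 = 0.04.

```bash
python3 -m handwheel '[[[0,0,0,0.04,-0.13,0,1],[0,0,0,0.04,-0.13,0,1],[0,0,0,0.04,-0.13,0,1],[0,0,0,0.04,-0.13,0,1],[0,0,0,0.04,-0.13,0,1]]]'; python3 -m handwheel '[[[0,0,0,0,0,0,1],[0,0,0,0,0,0,1]]]'; python3 m.py w5.png
```

```text
clock: 4.67
eef_pos: [425.1, 81.2, 152.3]
tcp_rot: [-3.139, 0.0, 1.57]
contact_force: [-0.4, 0.3, 0.4]
opening: 0.999
grasp_force: 0.0
clock: 4.83
eef_pos: [425.1, 81.4, 152.6]
tcp_rot: [-3.138, 0.001, 1.572]
contact_force: [1.4, -0.0, 0.7]
opening: 1.002
grasp_force: 0.0
tcp [427.3  81.3 153.1]
yellow [ 610   56   30   76 1411] [628.9 100.6] [610.9 166.8] top [597.1 166.1]
yellow [299 219  40  49 917] [318.2 239. ] [428.  81.] top [427.9  86.7]
blue [ 574  301   66   63 2023] [602.  326.1] [625.1  19.2] top [608.6  30.7]
```

View pics/w5.png

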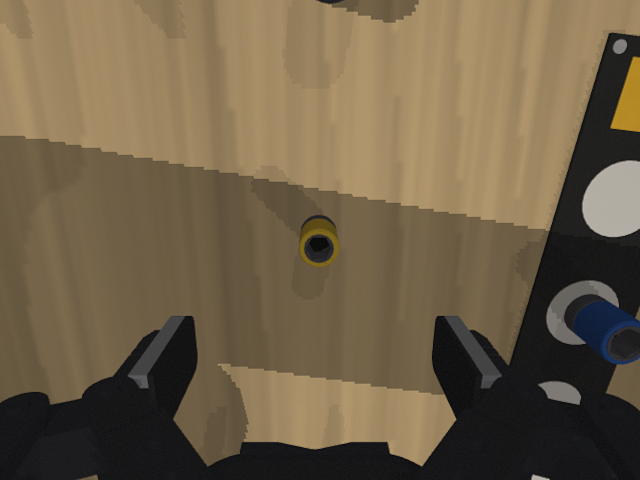

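Yellow at (428,80.5), hexagon at pixel (318,247). I'll grasp it, move to D4 and place it.

In the tool's units: 35 mm / 300 = 0.1167, 32 mm / 300 = 0.1067.

```bash
python3 -m handwheel '[[[0,0,0,-0.0017,0,0.1167,1],[0,0,0,0,0,0.1167,1],[0,0,0,0,0,0.1067,1],[0,0,0,0,0,0.0767,1],[0,0,0,0,0,0,0]]]' 40; python3 -m handwheel '[[[0,0,0,0,0,0,0],[0,0,0,0,0,0,0],[0,0,0,0,0,0,0],[0,0,0,0,0,0,0],[0,0,0,0,0,0,0]]]'; python3 -m handwheel '[[[0,0,0,0,0,0,0],[0,0,0,0,0,0,0],[0,0,0,0,0,-0.0667,0],[0,0,0,0,0,-0.1167,0],[0,0,0,0,0,-0.1167,0]]]'; python3 -m handwheel '[[[0,0,0,0.0167,0.1357,0,0],[0,0,0,0.0167,0.1357,0,0],[0,0,0,0.0167,0.1357,0,0],[0,0,0,0.0167,0.1357,0,0],[0,0,0,0.0167,0.1357,0,0]]]';  python3 -m handwheel '[[[0,0,0,0,0,0.0833,0],[0,0,0,0,0,0.0833,0],[0,0,0,0,0,0.0667,0],[0,0,0,0,0,0,0],[0,0,0,0,0,0,0]]]';python3 m.py w6.png
```

```text
clock: 5.3
eef_pos: [426.4, 79.9, 24.7]
tcp_rot: [-3.135, 0.001, 1.57]
contact_force: [-1.7, -0.4, 0.5]
opening: 0.881
grasp_force: 0.0
clock: 5.72
eef_pos: [429.3, 80.9, 30.3]
tcp_rot: [3.139, -0.0, 1.571]
contact_force: [-1.2, -1.5, 5.8]
opening: 0.281
grasp_force: 38.9
clock: 6.13
eef_pos: [427.4, 80.6, 120.2]
tcp_rot: [-3.14, 0.0, 1.571]
contact_force: [0.7, 0.6, -1.4]
opening: 0.276
grasp_force: 39.4
clock: 6.55
eef_pos: [633.8, 105.9, 120.6]
tcp_rot: [3.139, -0.0, 1.571]
contact_force: [0.7, 0.6, -0.3]
opening: 0.282
grasp_force: 39.5
clock: 6.97
eef_pos: [631.1, 105.6, 49.0]
tcp_rot: [-3.14, 0.0, 1.571]
contact_force: [0.4, 0.4, -0.4]
opening: 0.278
grasp_force: 39.7
tcp [632.1 105.8  50.1]
yellow [  271    86   129   122 11616] [332.7 146.3] [638.5 171.4] top [637.7 172.7]
yellow [322 139  22  22 379] [332.7 149.5] [638.5 170.3] top [637.7 171.7]
yellow [ 277  295   75  101 3980] [314.  336.5] [631.8  93.7] top [631.8 104.8]
```

View pics/w6.png

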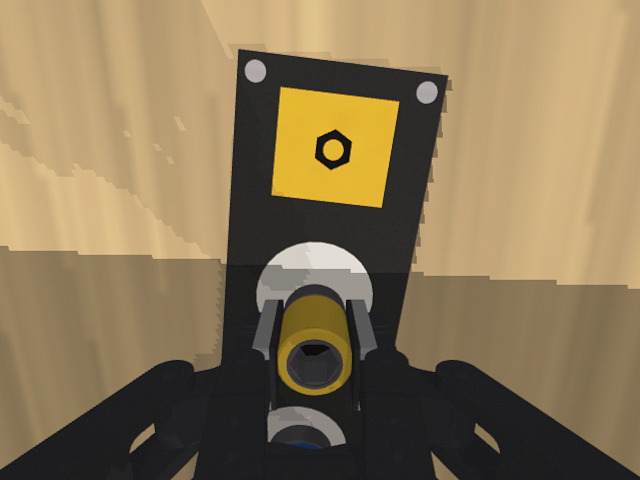

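Yellow is centred over D4 (socket column 314, disc 315), and the plate above shows the small nut at (333,149). I'll place it and go on to hover over red.

In the tool's units: 10 mm / 300 = 0.0333, 4 mm / 300 = 0.0133.

```bash
python3 -m handwheel '[[[0,0,0,0,0,0.0333,0],[0,0,0,0,0,0.0133,0],[0,0,0,0,0,0.0067,0],[0,0,0,0,0,0.0023,0],[0,0,0,0,0,0,0]]]'; python3 -m handwheel '[[[0,0,0,0,0,0,0.7],[0,0,0,0,0,0,0.7],[0,0,0,0,0,0,0.7],[0,0,0,0,0,0,0.7],[0,0,0,0,0,-0.0833,0.7]]]'; python3 -m handwheel '[[[0,0,0,0,0,-0.1333,1],[0,0,0,0,0,-0.1333,1],[0,0,0,0,0,-0.05,1],[0,0,0,0.0667,-0.0943,0,1],[0,0,0,0.0667,-0.0943,0,1]]]'; python3 -m handwheel '[[[0,0,0,0.0667,-0.0943,0,1],[0,0,0,0.0667,-0.0943,0,1],[0,0,0,0.0667,-0.0943,0,1],[0,0,0,0.0667,-0.0943,0,1],[0,0,0,0.0667,-0.0943,0,1]]]';python3 -m handwheel '[[[0,0,0,0,0,0,1],[0,0,0,0,0,0,1]]]'; python3 m.py w7.png
```

```text
clock: 7.43
eef_pos: [631.8, 105.7, 33.4]
tcp_rot: [3.141, -0.0, 1.571]
contact_force: [-3.8, -1.1, 8.0]
opening: 0.278
grasp_force: 40.6
clock: 7.85
eef_pos: [628.6, 105.2, 53.3]
tcp_rot: [-3.135, 0.001, 1.571]
contact_force: [-1.3, 0.4, -0.9]
opening: 0.701
grasp_force: 0.0
clock: 8.27
eef_pos: [576.4, 145.6, 153.9]
tcp_rot: [3.137, -0.001, 1.569]
contact_force: [-0.9, 2.1, -1.0]
opening: 1.0
grasp_force: 0.0
clock: 8.68
eef_pos: [432.1, 246.3, 152.2]
tcp_rot: [3.141, -0.0, 1.57]
contact_force: [0.8, 0.7, -0.8]
opening: 0.999
grasp_force: 0.0
clock: 8.85
eef_pos: [432.3, 246.6, 152.3]
tcp_rot: [3.142, -0.0, 1.574]
contact_force: [0.9, -0.0, 0.0]
opening: 1.0
grasp_force: 0.0
tcp [433.5 246.2 152.4]
yellow [ 552  304   78   57 2938] [590.1 332.1] [627.3 178.7] top [612.7 189.4]
red [ 284  217   65   73 1508] [315.4 245.3] [433.8 243.3] top [433.7 250.5]
```

View pics/w7.png

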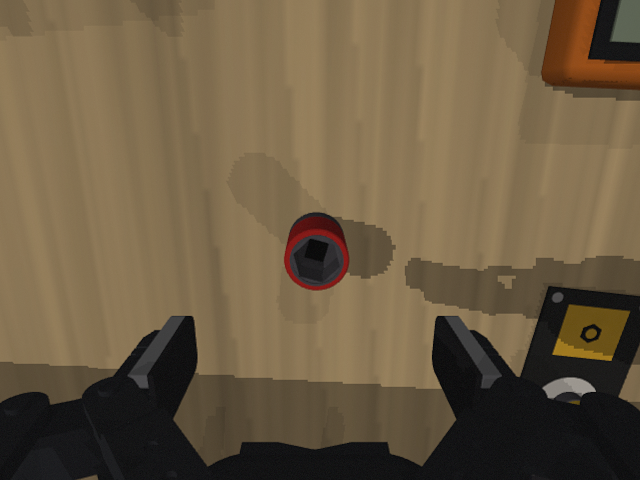

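Red's hexagon is at pixel (317,258), i.e. (433.7,243). I'll grasp it and carry it to D2.

In the tool's units: 35 mm / 300 = 0.1167, -2.5 mm / 300 = -0.0083.

```bash
python3 -m handwheel '[[[0,0,0,-0.0083,0.0017,0.1167,1],[0,0,0,0,0,0.1167,1],[0,0,0,0,0,0.1,1],[0,0,0,0,0,0.0667,1],[0,0,0,0,0,0,0]]]' 50; python3 -m handwheel '[[[0,0,0,0,0,0,0],[0,0,0,0,0,0,0],[0,0,0,0,0,0,0],[0,0,0,0,0,0,0],[0,0,0,0,0,0,0]]]'; python3 -m handwheel '[[[0,0,0,0,0,0,0],[0,0,0,0,0,0,0],[0,0,0,0,0,-0.0667,0],[0,0,0,0,0,-0.1167,0],[0,0,0,0,0,-0.1167,0]]]'; python3 -m handwheel '[[[0,0,0,-0.1027,0.0597,0,0],[0,0,0,-0.1027,0.0597,0,0],[0,0,0,-0.1027,0.0597,0,0],[0,0,0,-0.1027,0.0597,0,0],[0,0,0,-0.1027,0.0597,0,0]]]'; python3 -m handwheel '[[[0,0,0,-0.1027,0.0597,0,0],[0,0,0,-0.1027,0.0597,0,0],[0,0,0,-0.1027,0.0597,0,0],[0,0,0,-0.1027,0.0597,0,0],[0,0,0,-0.1027,0.0597,0,0]]]';  python3 -m handwheel '[[[0,0,0,0,0,0.0833,0],[0,0,0,0,0,0.0833,0],[0,0,0,0,0,0.0667,0],[0,0,0,0,0,0,0],[0,0,0,0,0,0,0]]]';python3 m.py w8.png
```

```text
clock: 9.32
eef_pos: [432.9, 241.3, 28.6]
tcp_rot: [-3.137, 0.003, 1.569]
contact_force: [-0.8, -1.5, 0.4]
opening: 0.886
grasp_force: 0.0
clock: 9.73
eef_pos: [435.2, 243.6, 33.8]
tcp_rot: [3.139, -0.001, 1.571]
contact_force: [-0.7, -1.3, 7.7]
opening: 0.441
grasp_force: 50.4
clock: 10.15
eef_pos: [433.3, 242.8, 123.2]
tcp_rot: [-3.14, 0.001, 1.571]
contact_force: [1.1, 0.5, -1.5]
opening: 0.449
grasp_force: 50.7
clock: 10.57
eef_pos: [524.4, 87.8, 123.3]
tcp_rot: [3.14, -0.0, 1.571]
contact_force: [0.6, 1.0, -2.0]
opening: 0.444
grasp_force: 51.0
clock: 10.98
eef_pos: [613.9, -66.6, 123.2]
tcp_rot: [3.14, 0.0, 1.571]
contact_force: [-0.3, 0.9, -2.1]
opening: 0.443
grasp_force: 51.0
clock: 11.4
eef_pos: [612.4, -64.7, 52.1]
tcp_rot: [-3.14, -0.0, 1.571]
contact_force: [0.6, -0.2, -1.4]
opening: 0.442
grasp_force: 50.9
tcp [613.4 -64.8  53.2]
blue [ 299   27  108  114 3402] [352.5  82.3] [626.5  22.8] top [624.7  21.2]
red [ 254  283  122  144 6841] [314.3 335. ] [613.2 -75.4] top [613.3 -62.2]
```

View pics/w8.png

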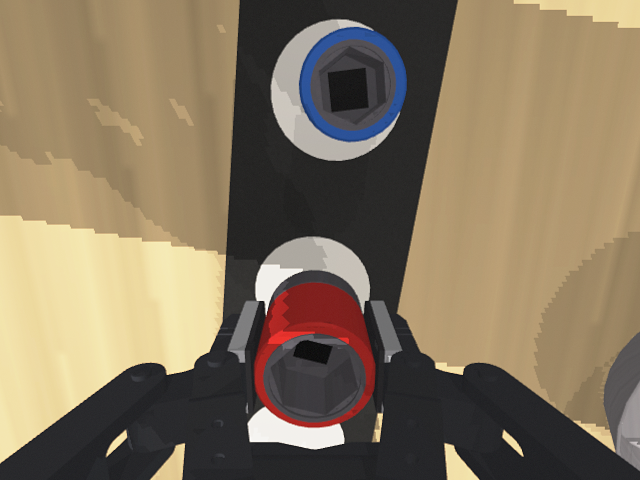

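Red is centred over D2 (socket column 314, disc 312). Blue beyond it sits ~2–3 mm off-centre in x. I'll place red, then locate green.

In the tool's units: 10 mm / 300 = 0.0333, 4 mm / 300 = 0.0133.

```bash
python3 -m handwheel '[[[0,0,0,0,-0.0017,0.0333,0],[0,0,0,0,0,0.0133,0],[0,0,0,0,0,0.0067,0],[0,0,0,0,0,0.0023,0],[0,0,0,0,0,0,0]]]'; python3 -m handwheel '[[[0,0,0,0,0,0,0.75],[0,0,0,0,0,0,0.75],[0,0,0,0,0,0,0.75],[0,0,0,0,0,0,0.75],[0,0,0,0,0,-0.0833,0.75]]]'; python3 -m handwheel '[[[0,0,0,0,0,-0.1333,1],[0,0,0,0,0,-0.1333,1],[0,0,0,0,0,-0.05,1]]]'
python3 - <<'E'
from h import *
for n in('scene','side'):
    p,im,hsv=look(n,n+'9.png'); h,s,v=cv2.split(hsv)
    for st,c in blobs((h>45)&(h<85)&(s>100)&(v>25),60): print(n,st,c,ray(p,c,27))
    for k in('blue','red','yellow'):
        for st,c in colour(hsv,k,50):
            q=ray(p,c,HT[k]/2+3)
            if abs(q[0]-615)<40 and abs(q[1])<130: print(n,k,c,q)
E
```

```text
clock: 11.87
eef_pos: [612.7, -64.7, 36.8]
tcp_rot: [3.141, -0.0, 1.571]
contact_force: [-4.6, -0.2, 10.0]
opening: 0.442
grasp_force: 52.2
clock: 12.28
eef_pos: [609.7, -64.5, 56.8]
tcp_rot: [-3.135, -0.001, 1.571]
contact_force: [-1.0, -0.6, -0.3]
opening: 0.752
grasp_force: 0.0
clock: 12.53
eef_pos: [614.9, -65.0, 160.6]
tcp_rot: [3.136, 0.001, 1.571]
contact_force: [1.9, 0.5, 0.5]
opening: 1.0
grasp_force: 0.0
scene blue [282.09459459 265.65540541] [624.06344642  22.22123724  24.        ]
scene red [255.30054645 239.95628415] [612.16350073 -64.64727238  26.        ]
scene yellow [311.16814159 290.88495575] [631.54034976 106.9943672   22.        ]
side [427 182  22  20 292] [437.07191781 192.76712329] [ 425.764575   -241.42891647   27.        ]
side red [330.17699115 208.10176991] [611.2805397  -67.40933178  26.        ]
side yellow [278.28125    246.02604167] [634.80876111 101.42180777  22.        ]
```

In the tool's units: -26 mm / 300 = -0.0867, -25 mm / 300 = -0.0833.

```bash
python3 -m handwheel '[[[0,0,0,-0.0833,-0.0867,0,1],[0,0,0,-0.0833,-0.0867,0,1],[0,0,0,-0.0833,-0.0867,0,1],[0,0,0,-0.0833,-0.0867,0,1]]]'; python3 -m handwheel '[[[0,0,0,-0.0833,-0.0867,0,1],[0,0,0,-0.0833,-0.0867,0,1],[0,0,0,-0.0833,-0.0867,0,1],[0,0,0,0,0,0,1],[0,0,0,0,0,0,1]]]'; python3 m.py w9.png
```

```text
clock: 12.97
eef_pos: [506.6, -165.2, 154.1]
tcp_rot: [-3.14, -0.001, 1.572]
contact_force: [-0.1, -0.7, 0.6]
opening: 1.001
grasp_force: 0.0
clock: 13.38
eef_pos: [428.8, -240.6, 154.5]
tcp_rot: [-3.14, -0.001, 1.567]
contact_force: [-0.1, -0.3, -0.1]
opening: 1.001
grasp_force: 0.0
tcp [ 429.9 -240.   154.7]
yellow [ 518  157   86   69 1977] [559.8 190.3] [ 585.2 -209.4] top [ 573.7 -206.1]
yellow [544 176  33  32 810] [560.4 191.8] [ 585.8 -210.4] top [ 574.3 -207. ]
green [ 270  204   81   90 1780] [309.8 235.1] [ 426.5 -236.4] top [ 426.9 -228.6]
```

View pics/w9.png

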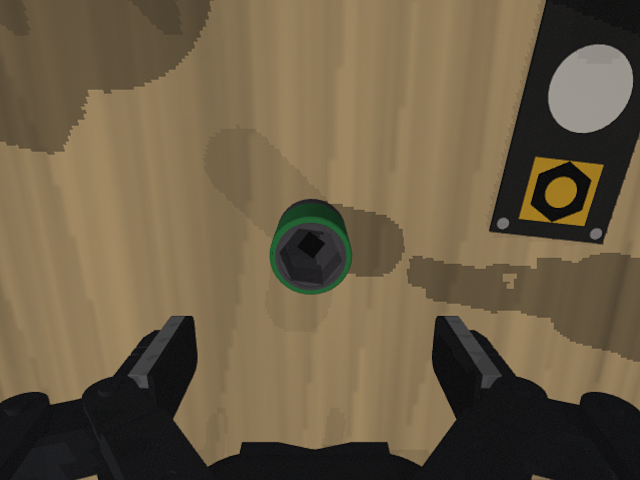

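Green's hexagon is at pixel (310,255), i.e. (427,−240.5). I'll grasp it and take it to D1.

In the tool's units: 35 mm / 300 = 0.1167, 30 mm / 300 = 0.1.

```bash
python3 -m handwheel '[[[0,0,0,-0.0017,-0.01,0.1167,1],[0,0,0,0,0,0.1167,1],[0,0,0,0,0,0.1,1],[0,0,0,0,0,0.0633,1],[0,0,0,0,0,0,0]]]' 60; python3 -m handwheel '[[[0,0,0,0,0,0,0],[0,0,0,0,0,0,0],[0,0,0,0,0,0,0],[0,0,0,0,0,0,0],[0,0,0,0,0,0,0]]]'; python3 -m handwheel '[[[0,0,0,0,0,0,0],[0,0,0,0,0,0,0],[0,0,0,0,0,-0.0667,0],[0,0,0,0,0,-0.1167,0],[0,0,0,0,0,-0.1167,0]]]'; python3 -m handwheel '[[[0,0,0,0.0617,0.117,0,0],[0,0,0,0.0617,0.117,0,0],[0,0,0,0.0617,0.117,0,0],[0,0,0,0.0617,0.117,0,0],[0,0,0,0.0617,0.117,0,0]]]';  python3 -m handwheel '[[[0,0,0,0,0,0.0833,0],[0,0,0,0,0,0.0833,0],[0,0,0,0,0,0.0667,0],[0,0,0,0,0,0,0],[0,0,0,0,0,0,0]]]';python3 m.py w10.png
```

```text
clock: 13.85
eef_pos: [426.0, -238.0, 32.6]
tcp_rot: [-3.136, -0.003, 1.572]
contact_force: [-1.4, 1.1, -0.3]
opening: 0.882
grasp_force: 0.0
clock: 14.27
eef_pos: [428.4, -240.6, 37.6]
tcp_rot: [3.14, 0.001, 1.571]
contact_force: [0.6, 0.2, 4.7]
opening: 0.547
grasp_force: 61.8
clock: 14.68
eef_pos: [426.4, -239.7, 126.9]
tcp_rot: [-3.139, -0.001, 1.571]
contact_force: [1.5, -0.4, -3.7]
opening: 0.55
grasp_force: 62.6
clock: 15.1
eef_pos: [604.4, -146.7, 126.9]
tcp_rot: [3.141, 0.0, 1.571]
contact_force: [-0.3, -0.8, -2.8]
opening: 0.55
grasp_force: 63.1
clock: 15.52
eef_pos: [602.0, -147.6, 55.7]
tcp_rot: [-3.139, -0.001, 1.571]
contact_force: [0.6, 0.4, -2.7]
opening: 0.547
grasp_force: 63.0
tcp [ 603.1 -147.9   57. ]
yellow [251 421  28  19 222] [260.2 432.6] [ 577.1 -215.1] top [ 580.2 -197.8]
red [ 286   29  130  139 4265] [350.5  96.3] [615.6 -64.6] top [613.8 -65.6]
green [ 237  268  155  179 8748] [313.8 327.8] [ 602.6 -154.7] top [ 602.7 -139.7]
```

View pics/w10.png

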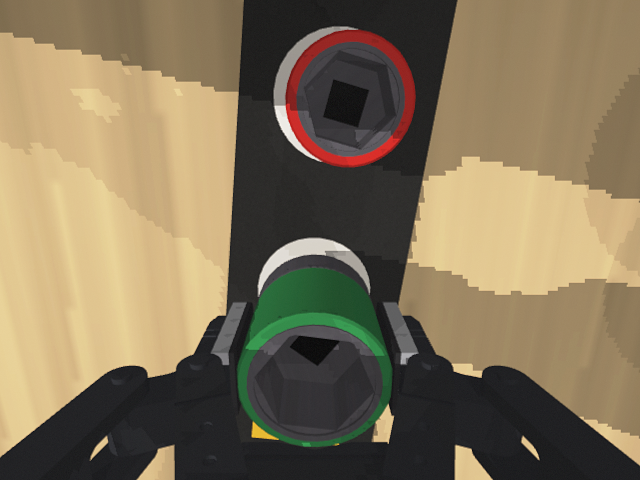

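Green is centred over D1 (socket column 314, disc 314). I'll place it, rise, and go above blue to check.

In the tool's units: 10 mm / 300 = 0.0333, 4 mm / 300 = 0.0133.

```bash
python3 -m handwheel '[[[0,0,0,0,0,0.0333,0],[0,0,0,0,0,0.0133,0],[0,0,0,0,0,0.0067,0],[0,0,0,0,0,0.0023,0],[0,0,0,0,0,0,0]]]'; python3 -m handwheel '[[[0,0,0,0,0,0,0.85],[0,0,0,0,0,0,0.85],[0,0,0,0,0,0,0.85],[0,0,0,0,0,0,0.85],[0,0,0,0,0,-0.0833,0.85]]]'; python3 -m handwheel '[[[0,0,0,0,0,-0.1333,1],[0,0,0,0,0,-0.1333,1],[0,0,0,0,0,-0.1333,1],[0,0,0,0,0,-0.1333,1],[0,0,0,0,0,-0.1333,1]]]'; python3 -m handwheel '[[[0,0,0,0.0667,0,0,1],[0,0,0,0.0667,0,0,1],[0,0,0,0.0667,0,0,1],[0,0,0,0,0,0,1],[0,0,0,0,0,0,1]]]'
python3 - <<'E'
from h import *
np.set_printoptions(precision=1,suppress=True)
D=dict(green=(602.8,-148.2),red=(612,-64.7),blue=(621.7,21),yellow=(631.4,105.4))
for n in('wrist','scene','side'):
    p,im,hsv=look(n,n+'11.png')
    for k in HT:
        for st,c in colour(hsv,k,50):
            q=ray(p,c,HT[k]/2+3)[:2]
            if np.hypot(*(q-D[k]))<25: print(n,k,c,q,q-D[k])
    for st,c in discs(hsv): 
        q=ray(p,c,3)[:2]
        if abs(q[0]-615)<30 and abs(q[1])<180: print('disc',st,q)
E
```

```text
clock: 15.98
eef_pos: [603.0, -148.0, 40.6]
tcp_rot: [3.141, 0.0, 1.571]
contact_force: [-3.3, 1.3, 3.4]
opening: 0.549
grasp_force: 63.9
clock: 16.4
eef_pos: [600.3, -147.1, 61.2]
tcp_rot: [-3.135, -0.002, 1.571]
contact_force: [-2.3, 0.2, 0.4]
opening: 0.854
grasp_force: 0.0
clock: 16.82
eef_pos: [602.7, -147.7, 266.9]
tcp_rot: [3.141, 0.0, 1.571]
contact_force: [0.8, 0.3, -0.0]
opening: 1.008
grasp_force: 0.0
clock: 17.23
eef_pos: [603.0, -87.1, 264.8]
tcp_rot: [3.141, 0.0, 1.573]
contact_force: [-0.2, -0.9, -0.4]
opening: 1.0
grasp_force: 0.0
wrist blue [338.9  76.7] [623.8  20.6] [ 2.1 -0.4]
wrist red [324.9 182.4] [613.1 -66.7] [ 1.1 -2. ]
wrist green [314.  265.6] [ 603.6 -143.8] [0.8 4.4]
disc [ 306   48   59   63 1358] [617.1  18.1]
disc [296 149  55  46 709] [608.7 -52.9]
disc [287 236  49  32 216] [ 592.7 -133.4]
scene yellow [311.2 290.8] [631.5 106.9] [0.1 1.5]
scene blue [282.1 265.9] [624.5  22.6] [2.8 1.6]
scene red [255.  239.7] [612.1 -65.6] [ 0.1 -0.9]
scene green [231.6 220.5] [ 608.2 -138.7] [5.4 9.5]
disc [299 285  25  21 251] [634.5 110.3]
side yellow [278.3 246.2] [634.5 101.8] [ 3.1 -3.6]
side red [330.2 208. ] [611.5 -67.8] [-0.5 -3.1]
disc [266 248  28  16 232] [626.9 109. ]
```

View pics/wrist11.png

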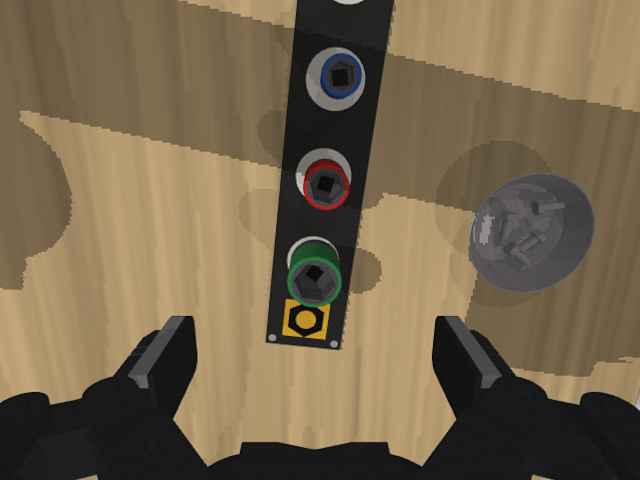

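All four stand upright in the right order, with the large nut next to green. Blue is ~2 mm off and red ~1–2 mm. I'll check green's top rim, and yellow's in scene, before handing in.

Run:
```python
from h import *
p,im,hsv=look('wrist'); h,s,v=cv2.split(hsv)
for k,hd in(('green',57),('red',49),('blue',45)):
    a,b=HUE[k]
    m=((h>=a)&(h<=b)&(s>110)&(v>25)).astype(np.uint8)*255
    cs=max((c for c in cv2.findContours(m,cv2.RETR_EXTERNAL,cv2.CHAIN_APPROX_NONE)[0] if 200<cv2.boundingRect(c)[0]+cv2.boundingRect(c)[2]/2<420),key=cv2.contourArea)
    x,y,w,hh=cv2.boundingRect(cs); c=(x+w/2-.5,y+hh-.5-w/2)
    print(k,(x,y,w,hh),c,ray(p,c,hd))
print(r.sense()['contact_force'],r.sense()['opening'])
```

```text
green (287, 243, 55, 64) (314.0, 279.0) [ 603.48040843 -147.47016202   57.        ]
red (303, 158, 47, 51) (326.0, 185.0) [613.42835413 -66.6471647   49.        ]
blue (321, 52, 40, 45) (340.5, 76.5) [624.07518615  17.40983064  45.        ]
[0.58751578 0.5995858  0.23398499] 0.9958328390144904
```

Green is within 1 mm, red within 2–3 mm and blue within about 3–4 mm of the disc centres. The arm is clear, so I'm handing in.

```bash
python3 -c "from rig import r; print(r.sign_off())"
```

```text
the job is handed in; nothing more can be done
None
```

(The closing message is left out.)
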